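# Snap the guard back onto a console's power supply

### The job

The power supply in the opened console has its new capacitors: put its ivory guard back on. Pick the guard up, set it square over the supply and press it straight down until the clip arms on both sides have snapped under the rim and it sits fully home, feeling for the click; the supply rides on soft rubber mounts and gives way as you press, and its housing must never take more than about 25 N. Then let go, and leave the jar, button cap, cartridge and anvil weight where they are.

Things in the scene. Friction and masses are not known exactly. Their poses are not given: they have to be found in the camera images.
- guard: Loose ivory plastic hood, open below, 102 x 62 mm (its x, y), about 0.16 kg, standing upright. Origin: centre under its feet. Hood from 20 to 50 mm up; on top, along x, a finger rib 46 long, 14 thick, 24 mm high (50 to 74 mm up), to be gripped across y. At each x end a rigid guide hangs to the feet, inner faces 112 mm apart, flared below. On each y side an orange clip arm. Fits either way round.
- hood_edge (a point): Point on the guard: centre of the hood's lower edge, 20 mm above the guard's origin, same axes. When the guard is home it meets rim to within the play (about 2 mm sideways).
- rim (a point): Centre of the top of the supply's rim. Supply: grey open box 96 x 56 mm with parts showing up to 21 mm over the rim. Rim 6 mm thick, 108 mm long (x); its long sides slope out from 62 mm apart on top to 69 mm below. On rubber mounts: untouched, rim top 56 mm over the cart; it sinks straight down up to 9 mm when pressed, and rises again. Console shell 180 x 240 mm, walls 34 mm high, fixed. z up.
- supply: The power supply itself: origin at the centre of its underside, 40 mm below rim, same axes. It stands over the console's green board and can only sink, as told for rim.
- hook_left (a point): Tip of the catch of the guard's +y clip arm: at rest 30.8 mm from the guard's middle, 12.5 mm above its feet. The arm is a rigid plate 40 mm wide on a sprung hinge near the hood's top; the slope below its catch rides down the rim's side, which pushes the arm out, and it springs back in when the catch passes the rim's underside, 1.5 mm before the hood's edge lands on the rim.
- hook_right (a point): The same on the -y clip arm. The slopes meet the rim with the hood's edge about 8 mm above it. From there the push for both arms together builds up steadily to a peak of 11 to 22 N; at the click it drops by half or more, and it rises again once the hood's edge is on the rim. The catches then hold the guard on.
- jar: Bystander: teal glass jar of old capacitors with a metal lid, 54 mm across, 72 mm high. Origin: centre of its underside.
- button_cap: Bystander: round red plastic power button cap, 24 mm across, 11 mm high. Origin: centre of its underside.
- cartridge: Bystander: smoked grey game cartridge lying flat, 70 x 110 x 17 mm. Origin: centre of its underside.
- anvil: Bystander: black cast-iron anvil-shaped weight, 44 x 70 mm and 44 mm high with a 30 mm horn at +y. Origin: centre of its underside.
Mind the look-alikes: they are no part of the job. Of the things that look like the guard, take the one that is farthest to the robot's left at the start.

How it is judged:
By the outcome, as a careful person would: the job done as asked, in the order asked, and still so for the second after the job is handed in, with the robot touching nothing.
It also fails if it takes over 51 s, if anything falls off the work surface, if the arm or the gripper's body presses on something with over 40 N, if the wrist force passes 120 N, or if a joint passes its speed limit or range.

### The arm

A 6-joint arm with a two-finger parallel gripper is mounted at the origin on the work surface. World frame = base frame: x ahead of the robot, y to its left, z up, the work surface at z = 0. Lengths are in m, angles in rad, forces in N, time in s.
With the tool pointing down it reaches from about 0.2 to 0.875 m from the base axis. Payload 3.4 kg.
Tool frame: the origin (TCP) lies between the finger pads; the fingertips stand 25 mm ahead of it and the grasp point (between the pads) lies 6 mm ahead of it (r.nose_length is the z of the fingertips in the tool frame, in m); z points along the fingers, x is the direction in which the jaws open and shut, and the axes are right-handed (so a half turn about z gives the same grasp; the last joint's range is limited). The gripper opens to 94 mm and grips with 3 to 60 N. Pads are 16 mm wide; open, the fingers measure 119 mm over their backs; the gripper's body (75 mm by 177 mm) begins 78 mm behind the grasp point.
Start: joints at [1.032, 0.276, 1.505, -0, 1.361, -0.121], TCP at [0.233, 0.526, 0.23] pointing down, gripper open.
Joint ranges: [-2.89, 2.89], [-0.75, 2.08], [0.22, 2.7], [-1.18, 4.32], [0.11, 2.71], [-2.7, 2.7]. Speed limits (rad/s): [2.57, 2.57, 3.14, 3.14, 3.14, 3.14].

### API

Orientations are given as a unit quaternion [w, x, y, z].
In Python, from plant import r, gripper_to, inverse_kinematics, vision, models, telemetry gives the robot as it stands. Calls block until the motion is done:
- r.move_to(position, orientation): joint-space move of the TCP to a pose.
- r.move_l(position, rot=None, vel=0.15, guard=None): straight line of the TCP; rot=None keeps the orientation; vel is the mean speed in m/s. With guard (N) it stops when the force on the tool has changed by that much, and returns True; else False.
- r.movej(angles): joint-space move.
- gripper_to(opening, f_grip=None): finger opening in m; f_grip is the grip in N (None keeps the last); returns when the fingers have stopped.
- r.hold(seconds).
- inverse_kinematics(position, orientation): joint angles nearest the present ones, or None.
- vision.snapshot(name): name is "scene" or "top" or "wrist"; returns the picture (384x512x3 uint8, red, green, blue); there is no depth.
- vision.get_calibration(name): a dict with "fx", "fy", "cx", "cy" (pixels), "position" and "orientation" of the camera in the world. Camera axes: x right, y down, z forward; pixel columns grow to the right and rows downward; lengths in m; the calibration is good to about 2 mm. The wrist camera is an equidistant fisheye: a pixel r from the principal point sees the ray r / f radians off the axis. A picture is of the moment at which its call begins: read the wrist's pose just before it. get_calibration takes no time and is no camera call; for the wrist camera it gives the pose at the moment of the call.
A pose or a line that the arm cannot do raises r.PlanningError and nothing moves.
- r.sign_off(): hands the job in, once; it reports no verdict.
Trained networks look in the newest picture that a camera, given by its name, has taken for a name from the list of things; names that differ only in an ending like _2 or _b are one class to them, and where a whole thing is asked for, a point or a joint stands for the part that bears it (a point fixed in the world has none). Each returns a list of dicts, best first, with "score" (0 to 1); they miss things now and then, are a little off and sometimes report something else, mostly with a low value. They report only what shows in the picture. A call takes as long as a camera call. They do not tell look-alikes from the thing itself.
- models.boxes_of(thing, camera): "at" ([x, y, z] in m, in world coordinates, good to about 4 mm: the middle of the surface that is visible of it).
- models.regions_of(thing, camera): "pixels" (384x512 bool, what is visible of it).
- models.mark_of(thing, camera): "at" ([x, y, z] in m, in world coordinates, good to about 4 mm: a listed point, or the origin of a listed thing).
Readings, each from a call of its own:
- telemetry.current_t(): time.
- telemetry.current_joints(): joint angles.
- telemetry.current_dq(): joint speeds.
- telemetry.current_joint_efforts(): joint torques, N m.
- telemetry.current_ee_pos(): TCP position.
- telemetry.current_tool_rot(): TCP orientation.
- telemetry.current_wrist_force(): force on the tool from outside, world axes, zero at the start.
- telemetry.current_torque(): the same for the moment, N m.
- telemetry.current_opening(): finger opening in m.
Only numpy, scipy, OpenCV 4.12 (cv2) and the standard library are available. Lean on these libraries where they do the work, as an engineer would, in place of code of your own. Each camera call takes 0.05 s, during which the arm holds its last target.

## Working session

There is one attempt and no reset: what is moved stays moved. The work goes in short steps, each a Python script; the robot and the scene stay as the last script left them, time stands still between calls to the robot, and variables do not carry over. Pictures are saved under pics/ and viewed, and the job is handed in when it is done.

```bash
ls; mkdir -p pics
cat > h.py <<'E'
import numpy as np, cv2
from plant import r, gripper_to, inverse_kinematics, vision, models, telemetry
def save(img,n): cv2.imwrite('pics/'+n, cv2.cvtColor(img,cv2.COLOR_RGB2BGR))
E
python3 - <<'E'
from h import *
print(telemetry.current_t())
for c in ("scene","top"):
    im=vision.snapshot(c); save(im,c+'0.png')
    k=vision.get_calibration(c); print(c,k)
    for t in ("guard","rim","hood_edge","supply"):
        for f in ("mark_of","boxes_of"):
            for d in getattr(models,f)(t,c): print(t,f,np.round(d['at'],4),round(d['score'],2))
print(telemetry.current_t())
E
```

```text
pics
0.0
scene {'fx': 352.4885575049635, 'fy': 352.4885575049635, 'cx': 255.0697580302309, 'cy': 187.3670990890915, 'position': array([ 0.90237458, -0.57794072,  0.6870324 ]), 'orientation': array([-0.38166247,  0.88738564,  0.23742851, -0.10250944])}
guard mark_of [ 0.5539 -0.1677 -0.0045] 0.87
guard mark_of [ 5.671e-01 -3.142e-01  5.000e-04] 0.68
guard mark_of [ 0.733  -0.2916 -0.0017] 0.65
guard boxes_of [ 0.7404 -0.3064  0.051 ] 0.94
guard boxes_of [ 0.5787 -0.3207  0.0513] 0.68
guard boxes_of [ 0.5682 -0.1754  0.0474] 0.67
rim mark_of [0.5586 0.2315 0.0547] 0.87
rim mark_of [ 0.5616 -0.1656  0.0162] 0.31
rim boxes_of [0.5664 0.2148 0.0534] 0.73
rim boxes_of [ 0.6933 -0.157   0.0561] 0.48
hood_edge mark_of [ 0.5587 -0.1654  0.013 ] 0.91
hood_edge mark_of [ 0.5573 -0.3088  0.0237] 0.88
hood_edge mark_of [ 0.733  -0.2928  0.0176] 0.65
hood_edge boxes_of [ 0.5699 -0.3149  0.0503] 0.78
hood_edge boxes_of [ 0.7388 -0.3075  0.0476] 0.75
hood_edge boxes_of [ 0.5741 -0.176   0.0441] 0.69
hood_edge boxes_of [0.7013 0.1996 0.0169] 0.56
supply mark_of [0.5614 0.2313 0.0175] 0.85
supply boxe
[... 460 characters left out ...]
0.64
guard boxes_of [ 0.5532 -0.3022  0.0559] 0.91
guard boxes_of [ 0.551  -0.159   0.0535] 0.85
guard boxes_of [ 0.7235 -0.2859  0.0524] 0.58
rim mark_of [0.5559 0.2266 0.0603] 0.94
rim mark_of [0.6944 0.2054 0.0033] 0.45
rim boxes_of [0.5577 0.2217 0.0563] 0.84
hood_edge mark_of [ 0.5596 -0.3133  0.0227] 0.82
hood_edge mark_of [ 0.5536 -0.1691  0.0161] 0.71
hood_edge mark_of [ 0.7296 -0.2918  0.0156] 0.59
hood_edge boxes_of [ 0.5592 -0.3085  0.0559] 0.93
hood_edge boxes_of [ 0.5507 -0.1624  0.049 ] 0.8
hood_edge boxes_of [ 0.7205 -0.2845  0.0454] 0.63
hood_edge boxes_of [ 0.5382 -0.1252  0.0374] 0.29
supply mark_of [0.5572 0.231  0.0167] 0.74
supply boxes_of [0.556  0.2261 0.0547] 0.88
0.9
```

View pics/scene0.png

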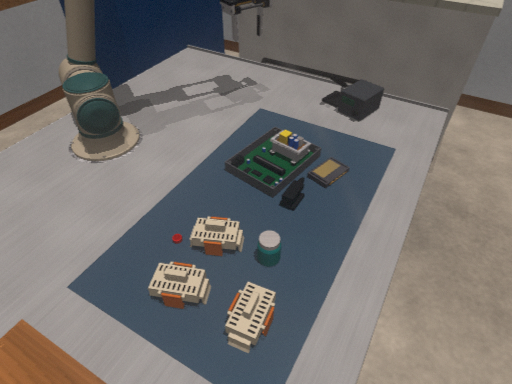

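View pics/top0.png

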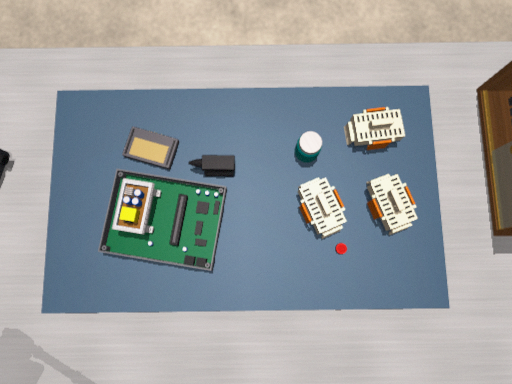

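Both pictures show three guard look-alikes, given here by their top-view pixels:
- A (322,207), y ≈ -0.165
- B (392,203), y ≈ -0.31
- C (376,127), y ≈ -0.29

The robot's left is +y, which is image left in the top view, so I choose A. The supply is at (133,207) in the console. The network's report at (0.65, 0.05) is the anvil, so I'm ignoring it.

Next I'll check A in a close crop and get a wrist view over the supply on the way.

```bash
cat >> h.py <<'E'
from scipy.spatial.transform import Rotation as R
def q_down(yaw):  # tool x axis at angle yaw, z down ; returns wxyz
    M=np.array([[np.cos(yaw),np.sin(yaw),0],[np.sin(yaw),-np.cos(yaw),0],[0,0,-1.]])
    x=R.from_matrix(M).as_quat(); return np.array([x[3],x[0],x[1],x[2]])
def Rm(q): return R.from_quat([q[1],q[2],q[3],q[0]]).as_matrix()
def proj(k,P,fish=False):
    P=np.atleast_2d(P); c=(P-k['position'])@Rm(k['orientation'])
    if fish:
        rho=np.hypot(c[:,0],c[:,1]); th=np.arctan2(rho,c[:,2]); s=th/np.maximum(rho,1e-9)
        return np.c_[k['cx']+k['fx']*s*c[:,0],k['cy']+k['fy']*s*c[:,1]]
    return np.c_[k['cx']+k['fx']*c[:,0]/c[:,2],k['cy']+k['fy']*c[:,1]/c[:,2]]
def unproj(k,uv,z,fish=False):
    uv=np.atleast_2d(uv).astype(float); a=(uv-[k['cx'],k['cy']])/[k['fx'],k['fy']]
    if fish:
        th=np.hypot(a[:,0],a[:,1]); s=np.sinc(th/np.pi); d=np.c_[a*s[:,None],np.cos(th)]
    else: d=np.c_[a,np.ones(len(a))]
    d=d@Rm(k['orientation']).T
    t=(z-k['position'][2])/d[:,2]; return k['position']+t[:,None]*d
E
python3 - <<'E'
from h import *
im=cv2.imread('pics/top0.png')
a=cv2.resize(im[160:250,280:370],(400,400),interpolation=cv2.INTER_CUBIC)
b=cv2.resize(im[160:280,90:210],(400,400),interpolation=cv2.INTER_CUBIC)
cv2.imwrite('pics/crop0.png',np.hstack([a,b]))
print(telemetry.current_tool_rot(),telemetry.current_wrist_force())
k=vision.get_calibration('wrist'); p=telemetry.current_ee_pos(); M=Rm(telemetry.current_tool_rot())
print(k, p, M.T@(k['position']-p), M.T@Rm(k['orientation']))
for x,y,z in((.55,.2,.2),(.557,.229,.25),(.556,-.165,.25),(.556,-.165,.05)):
    for yaw in(-1.57,0,1.57,3.1): print(x,y,z,yaw,inverse_kinematics([x,y,z],q_down(yaw)))
E
```

```text
[-3.08752771e-05  8.38371554e-01  5.45099192e-01  8.76401814e-05] [ 0.23204038 -0.21057283 -0.14267624]
{'fx': 297.3186396354542, 'fy': 297.3186396354542, 'cx': 259.2552355493471, 'cy': 191.66162791671542, 'position': array([0.1730932 , 0.55260398, 0.38420148]), 'orientation': array([0.09813327, 0.83268916, 0.54118145, 0.0641971 ])} [0.23333732 0.52557122 0.23053848] [ 0.00029239 -0.06602397 -0.15366585] [[ 9.99999824e-01 -4.06540062e-04  4.33272388e-04]
 [ 2.94466639e-04  9.72507528e-01  2.32871253e-01]
 [-5.16032153e-04 -2.32871084e-01  9.72507476e-01]]
0.55 0.2 0.2 -1.57 [ 2.29906457e-01  3.09338351e-01  1.53336789e+00 -4.44089210e-16
  1.29888641e+00  1.79990646e+00]
0.55 0.2 0.2 0 [ 2.29906457e-01  3.09338351e-01  1.53336789e+00 -4.44089210e-16
  1.29888641e+00  2.29906457e-01]
0.55 0.2 0.2 1.57 [ 2.29906457e-01  3.09338351e-01  1.53336789e+00 -4.44089210e-16
  1.29888641e+00 -1.34009354e+00]
0.55 0.2 0.2 3.1 None
0.557 0.229 0.25 -1.57 [ 2.74571621e-01  3.07466406e-01  1.41083677e+00 -4.44089210e-16
  1.42328948e+00  1.84457162e+00]
0.557 0.229 0.25 0 [ 2.74571621e-01  3.074664
[... 301 characters left out ...]
210e-16
  1.40819220e+00  1.16156641e+00]
0.556 -0.165 0.25 0 [-4.08433592e-01  2.73414319e-01  1.45998613e+00 -4.44089210e-16
  1.40819220e+00 -4.08433592e-01]
0.556 -0.165 0.25 1.57 [-4.08433592e-01  2.73414319e-01  1.45998613e+00 -4.44089210e-16
  1.40819220e+00 -1.97843359e+00]
0.556 -0.165 0.25 3.1 None
0.556 -0.165 0.05 -1.57 [-4.08433592e-01  4.36897717e-01  1.74801286e+00 -4.44089210e-16
  9.56682073e-01  1.16156641e+00]
0.556 -0.165 0.05 0 [-4.08433592e-01  4.36897717e-01  1.74801286e+00 -4.44089210e-16
  9.56682073e-01 -4.08433592e-01]
0.556 -0.165 0.05 1.57 [-4.08433592e-01  4.36897717e-01  1.74801286e+00 -4.44089210e-16
  9.56682073e-01 -1.97843359e+00]
0.556 -0.165 0.05 3.1 None
```

View pics/crop0.png

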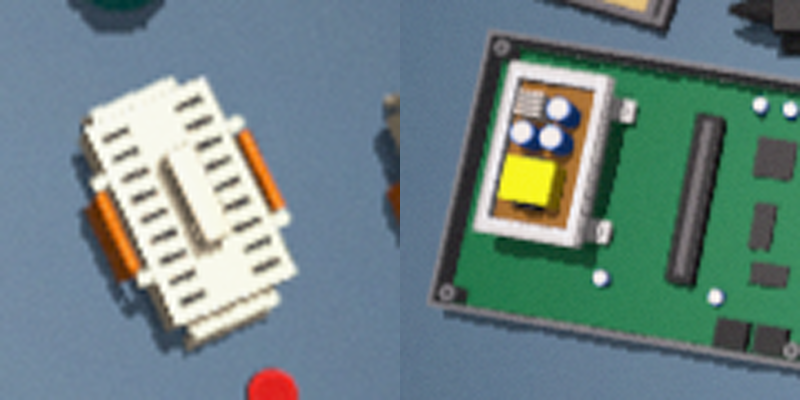

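A is the plain ivory hood with orange clip arms, as described. The guard's yaw is about +23° and the supply's about -8°. Next is a wrist view over the supply.

Run:
```python
from h import *
t=telemetry.current_t
# camera sits ~66mm behind on tool -y, tilted forward; 
r.move_to([0.545,0.229,0.17],q_down(np.deg2rad(82)))
print(t(), telemetry.current_ee_pos())
k=vision.get_calibration('wrist'); im=vision.snapshot('wrist'); save(im,'w_sup.png')
np.save('k_sup.npy',k,allow_pickle=True)
for n in('rim','supply'):
    for d in models.mark_of(n,'wrist'): print(n,np.round(d['at'],4),round(d['score'],2))
print(t())
```

```text
2.5 [0.54464619 0.22985084 0.17018987]
rim [0.5566 0.23   0.06  ] 0.68
supply [0.5572 0.233  0.0157] 0.96
supply [ 0.5442 -0.1379  0.0109] 0.34
2.65
```

View pics/w_sup.png

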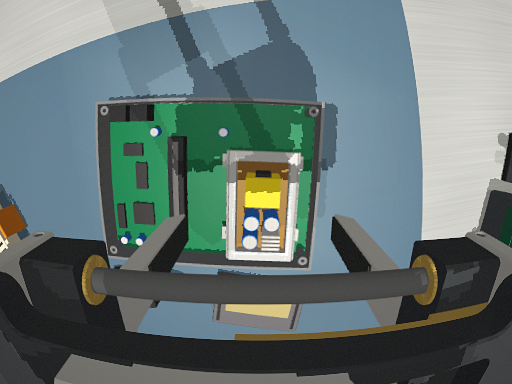

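The wrist view shows the supply upright at about (262,206), clear of the fingers. I'll fit its rim rectangle against a model overlay.

Run:
```python
from h import *
im=cv2.imread('pics/w_sup.png'); k=np.load('k_sup.npy',allow_pickle=True).item()
def rect(c,yaw,L,W,z):
    C,S=np.cos(yaw),np.sin(yaw)
    p=np.array([[L,W],[-L,W],[-L,-W],[L,-W]])/2
    return np.c_[p@np.array([[C,S],[-S,C]])+c,np.full(4,z)]
x0,y0,x1,y1=205,135,325,275; s=5
a=cv2.resize(im[y0:y1,x0:x1],None,fx=4.2,fy=4.2,interpolation=cv2.INTER_CUBIC)
b=a.copy()
for (L,W,z,col) in((.108,.062,.056,(0,0,255)),(.108,.069,.05,(255,0,255)),(.096,.056,.056,(0,255,0))):
    uv=(proj(k,rect([.5566,.230],np.deg2rad(-8),L,W,z),True)-[x0-.5+.0,y0-.5])*4.2
    cv2.polylines(b,[uv.round().astype(int)],True,col,1)
cv2.imwrite('pics/sup_fit.png',cv2.resize(np.hstack([a,b]),(800,466)))
```

```text
(no output)
```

View pics/sup_fit.png

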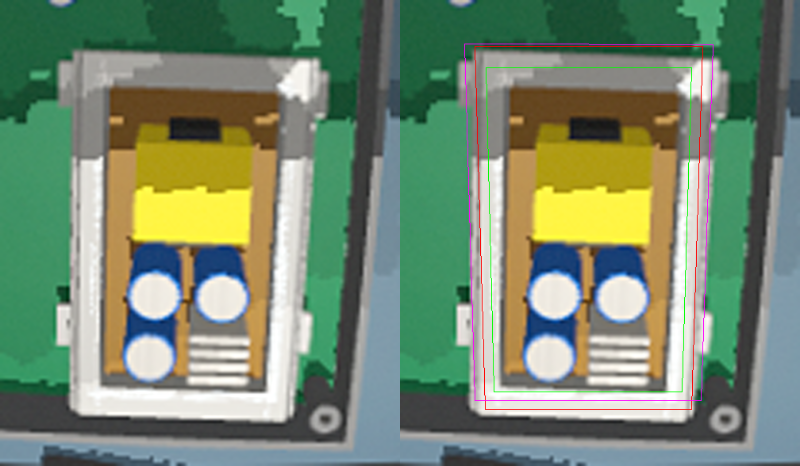

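```bash
cat > fit.py <<'E'
from h import *
from scipy.optimize import least_squares
im=cv2.imread('pics/w_sup.png'); k=np.load('k_sup.npy',allow_pickle=True).item()
sat=cv2.GaussianBlur((im.max(2).astype(float)-im.min(2)),(0,0),.6)
def edge(line,lo,hi,sign): # subpixel extreme of gradient
    g=np.gradient(line)*sign; i=lo+np.argmax(g[lo:hi]); a,b,c=g[i-1:i+2]
    return i+.5*(a-c)/(a-2*b+c), g[i]
L=[];Rr=[];T=[];B=[]
for v in range(168,256):
    if 150<=v<=168 or 222<=v<=242: continue   # tabs
    e,g=edge(sat[v],218,236,-1); 
    if g>8:L.append((e,v))
    e,g=edge(sat[v],287,304,1); 
    if g>8:Rr.append((e,v))
for u in range(236,286):
    e,g=edge(sat[:,u],143,160,-1)
    if g>8:T.append((u,e))
    e,g=edge(sat[:,u],254,266,1)
    g2=-np.gradient(cv2.GaussianBlur(im[:,:,1].astype(float),(0,0),.6)[:,u]); i=254+np.argmax(g2[254:268]); 
    a,b,c=g2[i-1:i+2]; B.append((u,i+.5*(a-c)/(a-2*b+c)))
for n,p in(('L',L),('R',Rr),('T',T),('B',B)):
    p=np.array(p); print(n,len(p),p[::max(1,len(p)//6)].round(1).tolist())
np.save('edges.npy',np.array([L,Rr,T,B],dtype=object),allow_pickle=True)
E
python3 fit.py
```

```text
L 64 [[225.9, 169.0], [225.9, 179.0], [225.5, 189.0], [225.4, 199.0], [225.4, 209.0], [225.6, 219.0], [225.3, 250.0]]
R 66 [[302.8, 169.0], [298.9, 180.0], [298.3, 191.0], [297.4, 202.0], [296.6, 213.0], [294.0, 245.0]]
T 50 [[236.0, 149.3], [244.0, 149.5], [252.0, 149.8], [260.0, 150.3], [268.0, 150.6], [276.0, 150.7], [284.0, 151.1]]
B 50 [[236.0, 259.3], [244.0, 259.7], [252.0, 260.0], [260.0, 260.3], [268.0, 260.5], [276.0, 260.8], [284.0, 261.0]]
```

```bash
cat >> fit.py <<'E'
print(k['position'])
def res(p,Lx=.108):
    c=np.array(p[:2]);C,S=np.cos(p[2]),np.sin(p[2]); out=[]
    for pts,z,ax,val in((L,.050,1,-.0345),(Rr,.050,1,.0345),(T,.050,0,-.054),(B,.056,0,.054)):
        w=unproj(k,np.array(pts),z,True)[:,:2]-c
        loc=w@np.array([[C,-S],[S,C]])
        out.append((loc[:,ax]-val)*1e3)
    return out
s=least_squares(lambda p:np.concatenate(res(p)),[.5566,.23,-.14],loss='soft_l1')
print(s.x,np.rad2deg(s.x[2]),[ (np.median(q).round(2),q.std().round(2)) for q in res(s.x)])
b=cv2.resize(im[135:275,205:325],None,fx=4.2,fy=4.2,interpolation=cv2.INTER_CUBIC)
C,S=np.cos(s.x[2]),np.sin(s.x[2])
for Lh,W,z,col in((.108,.062,.056,(0,0,255)),(.108,.069,.05,(255,0,255))):
    p=np.array([[Lh,W],[-Lh,W],[-Lh,-W],[Lh,-W]])/2@np.array([[C,S],[-S,C]])+s.x[:2]
    uv=(proj(k,np.c_[p,[z]*4],True)-[204.5,134.5])*4.2
    cv2.polylines(b,[uv.round().astype(int)],True,col,1)
cv2.imwrite('pics/sup_fit2.png',b)
E
python3 fit.py
```

```text
L 64 [[225.9, 169.0], [225.9, 179.0], [225.5, 189.0], [225.4, 199.0], [225.4, 209.0], [225.6, 219.0], [225.3, 250.0]]
R 66 [[302.8, 169.0], [298.9, 180.0], [298.3, 191.0], [297.4, 202.0], [296.6, 213.0], [294.0, 245.0]]
T 50 [[236.0, 149.3], [244.0, 149.5], [252.0, 149.8], [260.0, 150.3], [268.0, 150.6], [276.0, 150.7], [284.0, 151.1]]
B 50 [[236.0, 259.3], [244.0, 259.7], [252.0, 260.0], [260.0, 260.3], [268.0, 260.5], [276.0, 260.8], [284.0, 261.0]]
[0.4792721  0.23882152 0.32388799]
[ 0.55938254  0.22994157 -0.17906357] -10.259586625025317 [(np.float64(-0.03), np.float64(0.12)), (np.float64(0.04), np.float64(0.51)), (np.float64(-0.14), np.float64(0.07)), (np.float64(0.15), np.float64(0.08))]
```

View pics/sup_fit2.png

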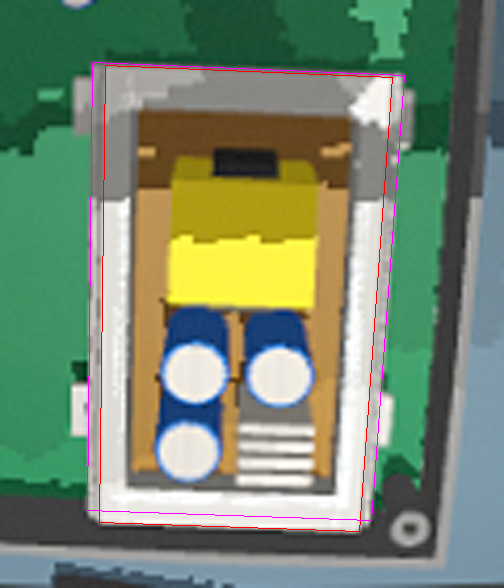

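The fit residuals are within about 0.15 mm (median). The rim is at (0.5594, 0.2299) with yaw -10.3°. Now the same view of guard A.

Run:
```python
from h import *
t=telemetry.current_t
g=np.array([.556,-.166]); y=np.deg2rad(23)
p=g-.0148*np.array([np.cos(y),np.sin(y)])
r.move_to([p[0],p[1],0.17],q_down(y+np.deg2rad(92)))
print(t(), telemetry.current_ee_pos())
k=vision.get_calibration('wrist'); im=vision.snapshot('wrist'); save(im,'w_g.png')
np.save('k_g.npy',k,allow_pickle=True)
for n in('guard','hood_edge','hook_left','hook_right'):
    for d in models.mark_of(n,'wrist'): print(n,np.round(d['at'],4),round(d['score'],2))
x0,y0,x1,y1=190,120,340,290
a=cv2.resize(cv2.cvtColor(im,cv2.COLOR_RGB2BGR)[y0:y1,x0:x1],None,fx=3.5,fy=3.5,interpolation=cv2.INTER_CUBIC)
cv2.imwrite('pics/w_gc.png',a)
```

```text
4.1333 [ 0.54259235 -0.1709567   0.17002324]
guard [ 0.7275 -0.2902 -0.0025] 0.89
guard [ 0.5566 -0.1649 -0.002 ] 0.75
hood_edge [ 0.7235 -0.2922  0.02  ] 0.97
hood_edge [ 0.5616 -0.3159  0.0223] 0.94
hood_edge [ 0.5538 -0.1657  0.0215] 0.91
hook_left [ 0.5508 -0.2866  0.013 ] 0.9
hook_left [ 0.6941 -0.2959  0.0162] 0.89
hook_left [ 0.5454 -0.1382  0.0105] 0.8
hook_right [ 0.5669 -0.1958  0.0125] 0.66
hook_right [ 0.4634 -0.2097  0.0017] 0.43
```

View pics/w_g.png

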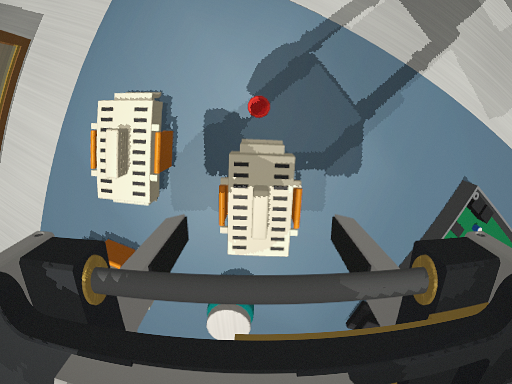

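View pics/w_gc.png

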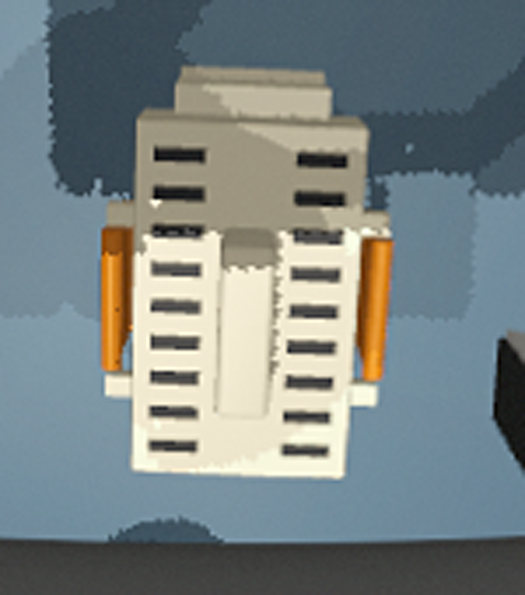

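The chosen guard is upright at about (261,205), with the rib aligned to the image. I'll fit the four corners of its hood top (102 x 62 mm, 50 mm up).

Run:
```python
from h import *
from scipy.optimize import least_squares
k=np.load('k_g.npy',allow_pickle=True).item()
uv=(np.array([[138,115],[368,127],[345,478],[132,470]])+.5)/3.5-.5+[190,120]
w=unproj(k,uv,.050,True)[:,:2]
print(w.round(4),'sides',[np.linalg.norm(w[i]-w[(i+1)%4]).round(4) for i in range(4)])
loc=np.array([[-51,-31],[-51,31],[51,31],[51,-31]])/1e3
def f(p):
    C,S=np.cos(p[2]),np.sin(p[2]); return ((loc@np.array([[C,S],[-S,C]])+p[:2]-w)*1e3).ravel()
s=least_squares(f,[.556,-.166,.4]); print(s.x,np.rad2deg(s.x[2]),f(s.x).round(1))
# rib top corners -> axis check
rb=(np.array([[220,231],[276,232],[268,418],[216,414]])+.5)/3.5-.5+[190,120]
v=unproj(k,rb,.074,True)[:,:2]; print('rib',v.mean(0),[np.linalg.norm(v[i]-v[(i+1)%4]).round(4) for i in range(4)])
d=(v[3]+v[2]-v[0]-v[1]);print(np.rad2deg(np.arctan2(d[1],d[0])))
im=cv2.imread('pics/w_gc.png')
C,S=np.cos(s.x[2]),np.sin(s.x[2])
for Lh,W,z,col in((.102,.062,.05,(0,0,255)),(.046,.014,.074,(255,0,255))):
    p=np.array([[Lh,W],[-Lh,W],[-Lh,-W],[Lh,-W]])/2@np.array([[C,S],[-S,C]])+s.x[:2]
    q=(proj(k,np.c_[p,[z]*4],True)-[189.5,119.5])*3.5-.5
    cv2.polylines(im,[q.round().astype(int)],True,col,1)
cv2.imwrite('pics/g_fit.png',im)
```

```text
[[ 0.5204 -0.2128]
 [ 0.4975 -0.1562]
 [ 0.5913 -0.1163]
 [ 0.6151 -0.1735]] sides [np.float64(0.061), np.float64(0.1019), np.float64(0.062), np.float64(0.1025)]
[ 0.55608114 -0.164692    0.39547776] 22.659206608287416 [ 0.5 -0.2 -0.4  0.5 -0.1 -0.1 -0.  -0.1]
rib [ 0.55446556 -0.16570629] [np.float64(0.0138), np.float64(0.0493), np.float64(0.0135), np.float64(0.0484)]
23.2623129252962
```

View pics/g_fit.png

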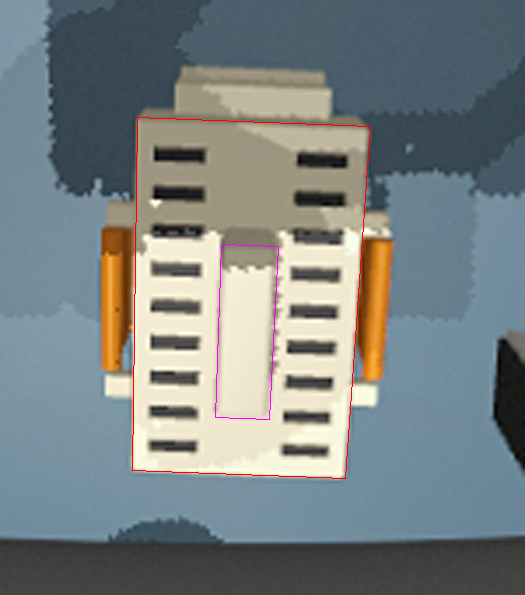

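The overlay matches. Guard pose: (0.5561, -0.1647), yaw 22.7°. Grasping now.

Run:
```python
from h import *
t=telemetry.current_t
q=q_down(np.deg2rad(22.7+90)); g=[.5561,-.1647]
gripper_to(0.04)
r.move_to([*g,.13],q)
hit=r.move_l([*g,.0775],vel=.1,guard=6)
print(t(),hit,telemetry.current_ee_pos())
f0=telemetry.current_wrist_force()
gripper_to(0.0,60)
print(t(),telemetry.current_opening(),f0,telemetry.current_wrist_force(),telemetry.current_ee_pos())
r.move_l([*g,.18],vel=.15)
r.hold(.2)
print(t(),telemetry.current_opening(),telemetry.current_wrist_force(),telemetry.current_torque())
k=vision.get_calibration('wrist');np.save('k_l.npy',k,allow_pickle=True); im=vision.snapshot('wrist'); save(im,'w_lift.png')
save(vision.snapshot('scene'),'s_lift.png')
print(telemetry.current_ee_pos())
```

```text
6.3 False [ 0.55661799 -0.16506831  0.07826751]
6.825 0.013202667984062014 [ 0.50700622 -0.65470941  0.86187336] [-1.2780813  -0.02228981  1.151675  ] [ 0.55635396 -0.16482538  0.077827  ]
7.8583 0.013374803906014818 [ 0.45115315 -0.08750093 -0.86054146] [ 0.04078036 -0.00199283  0.01163847]
[ 0.55577003 -0.1645591   0.17920853]
```

View pics/w_lift.png

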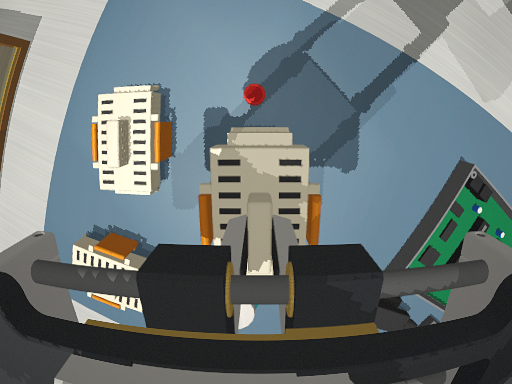

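View pics/s_lift.png

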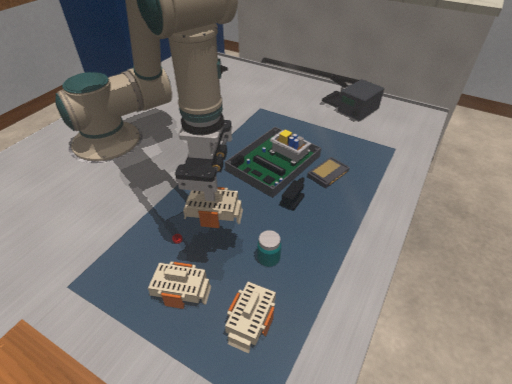

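The guard is held (opening 13.4 mm on the 14 mm rib) and hangs level in both views. Next I'll carry it over the supply and lower it to just above the rim under guard.

Run:
```python
from h import *
t=telemetry.current_t
q=q_down(np.deg2rad(-10.26+90)); s=np.array([.5594,.2299])
r.move_to([*s,.18],q); r.hold(.15)
p=telemetry.current_ee_pos(); print(t(),p,telemetry.current_wrist_force(),telemetry.current_opening())
c=s+(s-p[:2]) ; 
hit=r.move_l([*c,.140],q,vel=.06,guard=4)
r.hold(.15)
print(t(),hit,telemetry.current_ee_pos(),telemetry.current_wrist_force(),np.rad2deg(R.from_matrix(Rm(q).T@Rm(telemetry.current_tool_rot())).as_rotvec()))
for n in('scene','top','wrist'):
    im=vision.snapshot(n); save(im,n+'_pre.png')
    np.save(f'k_{n}.npy',vision.get_calibration(n),allow_pickle=True)
    for m in('hood_edge','rim'):
        for d in models.mark_of(m,n)[:2]: print(n,m,np.round(d['at'],4),round(d['score'],2))
a=cv2.imread('pics/scene_pre.png')[100:210,210:340]; b=cv2.imread('pics/top_pre.png')[150:270,80:220]
cv2.imwrite('pics/pre.png',np.hstack([cv2.resize(x,(400,400),interpolation=cv2.INTER_CUBIC) for x in(a,b)]))
```

```text
9.575 [0.55982262 0.228844   0.17998701] [ 0.12031463 -0.1418516  -0.72459807] 0.013723757595533084
10.5417 False [0.55934289 0.23107905 0.14053133] [-0.19555104 -0.38699683 -1.81433618] [-0.05743114  0.02873259 -0.00114317]
scene hood_edge [0.5651 0.2293 0.0807] 0.93
scene hood_edge [ 0.5584 -0.3108  0.0218] 0.7
scene rim [0.56   0.2303 0.0563] 0.56
top hood_edge [ 0.5625 -0.3129  0.02  ] 0.78
top hood_edge [0.5586 0.2299 0.0816] 0.69
```

View pics/pre.png

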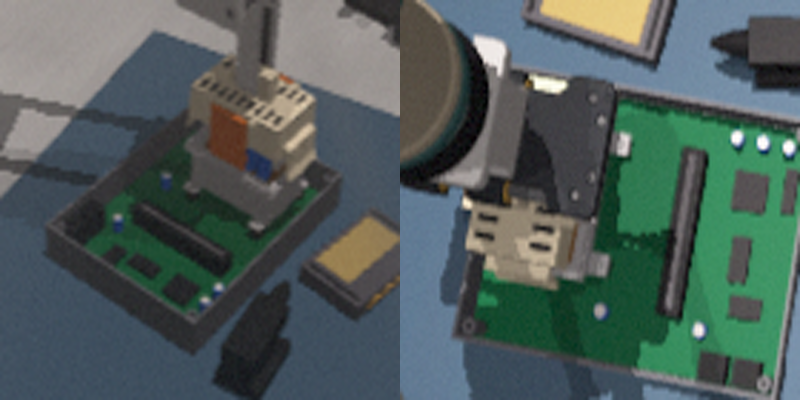

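View pics/wrist_pre.png

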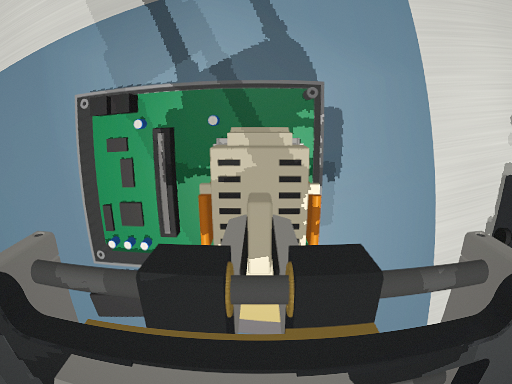

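The guard sits square over the supply, with both clip arms outside the rim. I'll check how noisy the pose and force readings are, then press in small steps with force monitoring.

Run:
```python
from h import *
P=[];F=[]
t0=telemetry.current_t()
for i in range(20):
    P.append(telemetry.current_ee_pos());F.append(telemetry.current_wrist_force())
t1=telemetry.current_t()
for i in range(5):
    r.hold(.05); P.append(telemetry.current_ee_pos());F.append(telemetry.current_wrist_force())
P=np.array(P);F=np.array(F);print(t0,t1,telemetry.current_t());print(P[:20].std(0),P[20:],P.mean(0));print(F.mean(0),F.std(0),F[20:])
```

```text
10.9917 10.9917 11.2417
[0.00000000e+00 2.77555756e-17 2.77555756e-17] [[0.55897977 0.23094934 0.14002196]
 [0.55898357 0.23095145 0.14000396]
 [0.55897752 0.23097256 0.13999109]
 [0.55895705 0.23093587 0.13997426]
 [0.55897389 0.2309628  0.13998722]] [0.55896774 0.23094513 0.14002713]
[-0.58493544 -0.58608063 -1.57703365] [0.41810706 0.34955926 0.15450939] [[ 0.83539006  0.28850919 -1.7508856 ]
 [ 0.28997051 -0.86159029 -0.95049409]
 [-0.23315876 -0.13486368 -1.30499857]
 [ 0.28876897  0.19423653 -1.35740955]
 [-0.4286413   0.41429975 -1.71635946]]
```

```bash
cat > press.py <<'E'
from h import *
t=telemetry.current_t
q=q_down(np.deg2rad(-10.26+90)); s=np.array([.5594,.2299])
r.move_l([*s,.126],q,vel=.03,guard=5); r.hold(.3)
def F(n=3,dt=.02):
    a=[]
    for i in range(n): r.hold(dt); a.append(np.r_[telemetry.current_wrist_force(),telemetry.current_torque()])
    return np.mean(a,0)
b=F(6); z=.126; print(t(),telemetry.current_ee_pos(),b.round(2))
peak=0; log=[]; clicked=False; stop=''
while z>.1020 and t()<34:
    z-=.0005
    r.move_l([*s,z],q,vel=.01)
    f=F()-b; fz=f[2]; p=telemetry.current_ee_pos()
    print(f"{t():.2f} z{z*1e3:.1f} {p[2]*1e3:.1f} xy{(p[:2]-s)*1e3} F{f[:3].round(1)} M{f[3:].round(2)}")
    if fz>21.7: stop='high';break
    if abs(f[0])>8 or abs(f[1])>8: stop='side';break
    if peak>8 and fz<.6*peak and not clicked: clicked=True; print('CLICK'); mn=fz
    if clicked:
        mn=min(mn,fz)
        if fz>mn+5 or fz>15: stop='home';break
    peak=max(peak,fz)
print(stop,peak,t(),telemetry.current_opening())
E
python3 press.py
```

```text
12.2583 [0.55946524 0.22992314 0.12611738] [ 0.28  0.1  -1.42  0.01 -0.   -0.  ]
12.56 z125.5 125.5 xy[-0.04362957 -0.00048716] F[-0.3 -0.6 -0.2] M[ 0.01 -0.02 -0.01]
12.86 z125.0 125.0 xy[-0.0239482  -0.01479766] F[-0.3 -0.2  0.7] M[ 0.    0.01 -0.02]
13.16 z124.5 124.5 xy[-0.00280701 -0.0077207 ] F[-0.3 -0.5 -0.3] M[0.02 0.01 0.03]
13.46 z124.0 124.0 xy[-0.04594144 -0.01236476] F[-0.7  0.2 -0.2] M[ 0.01  0.02 -0.02]
13.76 z123.5 123.5 xy[-0.01160566 -0.00165039] F[-0.2  0.1  1. ] M[-0.02  0.01  0.01]
14.06 z123.0 123.0 xy[ 0.03202949 -0.07547091] F[-0.7 -0.3  0.6] M[-0.07  0.02  0.01]
14.36 z122.5 122.6 xy[ 0.01361363 -0.09431173] F[-0.3 -1.   1.2] M[-0.14  0.03 -0.04]
14.66 z122.0 122.1 xy[ 0.05587948 -0.07156278] F[-0.2 -0.9  2.4] M[-0.24  0.07 -0.01]
14.96 z121.5 121.7 xy[ 0.04907805 -0.06495396] F[-0.4 -1.1  2.2] M[-0.36  0.08  0.02]
15.26 z121.0 121.2 xy[ 0.07742839 -0.0266028 ] F[-0.5 -1.3  3.8] M[-0.34  0.13 -0.  ]
15.56 z120.5 120.7 xy[ 0.10374533 -0.04652228] F[-0.9 -1.2  5.4] M[-0.42  0.18  0.01]
15.86 z120.0 120.3 xy[0.13444176 0.02687751] F[-1.1 -1.9  6.4] M[-0.45  0.22
[... 1369 characters left out ...]
2 xy[1.05537639 0.89828859] F[-2.7 -0.7 16.9] M[-0.29  0.65 -0.02]
21.26 z111.0 113.9 xy[1.07578938 1.02307683] F[-2.9 -0.4 17.2] M[-0.21  0.69  0.02]
21.56 z110.5 111.6 xy[1.51019949 1.06363152] F[1.3 0.6 7.1] M[ 0.03 -0.11  0.01]
CLICK
21.86 z110.0 111.1 xy[1.50539694 1.11269777] F[0.7 0.5 8.7] M[0.   0.02 0.  ]
22.16 z109.5 110.8 xy[1.52565503 1.11979476] F[0.6 0.8 9.5] M[-0.06  0.06 -0.01]
22.46 z109.0 110.5 xy[1.53225733 1.11755465] F[-0.   1.1 10.3] M[-0.07  0.15  0.02]
22.76 z108.5 110.1 xy[1.56557078 1.12962237] F[-0.4  0.6 11.2] M[-0.11  0.17  0.02]
23.06 z108.0 109.9 xy[1.55675864 1.16322691] F[-0.5  0.9 12.4] M[-0.12  0.21 -0.01]
home 17.22929892364705 23.0583 0.013669368620603755
```

The force dropped from 17.2 to 7.1 N and then rose again at about 3 N/mm, with moments near zero. I'll look before trusting that.

Run:
```python
from h import *
for n in('scene','wrist'):
    im=vision.snapshot(n); save(im,n+'_post.png')
    for m in('hood_edge','rim','hook_left','hook_right'):
        for d in models.mark_of(m,n)[:3]:
            if d['at'][1]>0: print(n,m,np.round(d['at'],4),round(d['score'],2))
a=cv2.imread('pics/scene_post.png')[115:185,250:330]; b=cv2.imread('pics/wrist_post.png')[110:260,180:340]
cv2.imwrite('pics/post.png',np.hstack([cv2.resize(x,(400,400),interpolation=cv2.INTER_CUBIC) for x in(a,b)]))
print(telemetry.current_t(),telemetry.current_wrist_force())
```

```text
scene rim [0.5568 0.231  0.0509] 0.83
scene hook_right [0.5537 0.1995 0.0475] 0.62
wrist hood_edge [0.5643 0.2551 0.0438] 0.25
wrist hook_left [0.5652 0.2573 0.0422] 0.65
wrist hook_right [0.5549 0.1987 0.0437] 0.96
23.5583 [ 0.02525944  0.8994988  11.0414641 ]
```

View pics/post.png

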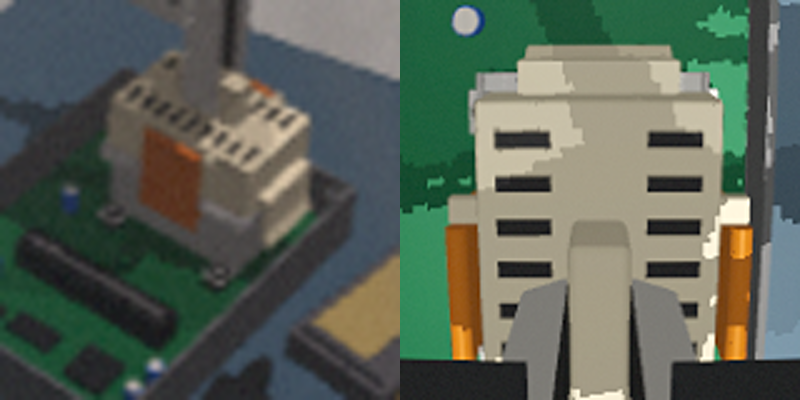

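Hood on rim, symmetric and square: the hook marks at z ≈ 0.043 sit about 7.5 mm below the hood edge, as they should when latched. I'll press a little firmer (about 16 N) to rule out a second, late click. Then I'll unload, tug gently to prove both catches hold, and release.

```bash
cat > rel.py <<'E'
from h import *
t=telemetry.current_t
q=q_down(np.deg2rad(-10.26+90)); s=np.array([.5594,.2299]); b=np.array([.28,.1,-1.42,.01,0,0])
def F(n=3,dt=.02):
    a=[]
    for i in range(n): r.hold(dt); a.append(np.r_[telemetry.current_wrist_force(),telemetry.current_torque()])
    return np.mean(a,0)-b
def rep(z):
    f=F(); p=telemetry.current_ee_pos(); print(f"{t():.2f} z{z*1e3:.1f} {p[2]*1e3:.1f} xy{((p[:2]-s)*1e3).round(2)} F{f[:3].round(1)} M{f[3:].round(2)}"); return f[2]
z=.108
while z>.1035:
    z-=.0005; r.move_l([*s,z],q,vel=.01)
    if rep(z)>16: break
for z in(.109,.112,.1135,.1145,.1155,.1165):
    r.move_l([*s,z],q,vel=.02)
    if rep(z)<-4: break
print(t(),telemetry.current_opening())
E
python3 rel.py
```

```text
23.86 z107.5 109.5 xy[1.54 1.15] F[-0.8  0.9 13.1] M[-0.17  0.28 -0.  ]
24.16 z107.0 109.2 xy[1.54 1.16] F[-0.9  0.6 14.4] M[-0.17  0.3  -0.02]
24.46 z106.5 108.9 xy[1.56 1.14] F[-1.8  0.4 14.9] M[-0.19  0.39 -0.  ]
24.76 z106.0 108.6 xy[1.57 1.17] F[-1.7  0.7 16.5] M[-0.19  0.45 -0.01]
25.11 z109.0 110.5 xy[1.51 1.1 ] F[ 0.2  0.7 10.1] M[-0.08  0.11  0.02]
25.46 z112.0 112.3 xy[1.32 0.73] F[2.2 1.5 5.3] M[ 0.23 -0.43  0.01]
25.76 z113.5 113.0 xy[-0.41 -0.05] F[0.8 0.6 2.9] M[ 0.11 -0.33  0.05]
26.06 z114.5 113.8 xy[-1.09 -0.37] F[-0.3 -0.1  0.6] M[-0.05 -0.01 -0.01]
26.36 z115.5 115.3 xy[-0.32 -0.07] F[-0.5 -0.2  0.1] M[-0.   -0.01 -0.01]
26.66 z116.5 116.1 xy[-0.31 -0.1 ] F[-0.2  0.1 -2.1] M[-0.03  0.   -0.01]
26.6583 0.013641491251647382
```

The catches took load after exactly 1.5 mm of lift (-2.1 N, no moment), so both sides are latched. Now I'll seat it back down lightly, let go and retreat.

```bash
cat > fin.py <<'E'
from rel_h import *
E
sed '/^z=.108/,$d' rel.py > rel_h.py
cat > fin.py <<'E'
from rel_h import *
for z in(.1145,.1125,.1105):
    r.move_l([*s,z],q,vel=.02)
    if rep(z)>7: break
r.move_l([*s,.1135],q,vel=.02); rep(.1135)
p=telemetry.current_ee_pos()
gripper_to(.04); print(t(),telemetry.current_opening()); rep(0)
r.move_l([*s,.17],q,vel=.08); 
r.move_to([.50,.20,.24],q_down(np.deg2rad(80))); r.hold(.2)
print(t(),F())
for n in('scene','top','wrist'):
    im=vision.snapshot(n); save(im,n+'_end.png')
    for m in('hood_edge','guard','hook_left','hook_right'):
        for d in models.mark_of(m,n):
            if d['at'][1]>0.1: print(n,m,np.round(d['at'],4),round(d['score'],2))
np.save('k_e.npy',vision.get_calibration('wrist'),allow_pickle=True)
a=cv2.imread('pics/scene_end.png')[115:185,250:330]; b2=cv2.imread('pics/wrist_end.png')[110:280,170:340]
cv2.imwrite('pics/end.png',np.hstack([cv2.resize(x,(400,400),interpolation=cv2.INTER_CUBIC) for x in(a,b2)]))
print(t())
E
python3 fin.py
```

```text
26.96 z114.5 114.7 xy[0.18 0.07] F[ 0.3 -0.7  0.3] M[-0.  0.  0.]
27.26 z112.5 113.1 xy[0.55 0.16] F[-0.1  0.5  2.8] M[ 0.   -0.04  0.02]
27.56 z110.5 111.5 xy[0.6  0.25] F[-0.2  0.6  7.7] M[-0.08  0.15  0.02]
27.91 z113.5 113.3 xy[0.1  0.01] F[1.  0.7 2.1] M[ 0.05 -0.17  0.  ]
28.5167 0.04025862648350034
28.57 z0.0 113.5 xy[-0.02 -0.  ] F[-0.5  0.2  1.6] M[ 0.03 -0.    0.01]
30.1 [ 1.08596554e-01 -4.90522969e-01  1.17944291e+00 -7.85709449e-04
 -1.69932977e-02  1.83741040e-02]
scene hood_edge [0.5636 0.2316 0.0499] 0.7
scene guard [0.559  0.2309 0.0307] 0.72
scene hook_right [0.5514 0.1971 0.0505] 0.56
top hood_edge [0.559  0.2275 0.0533] 0.59
top guard [0.5548 0.2315 0.0336] 0.95
wrist hood_edge [0.5577 0.2307 0.054 ] 0.95
wrist guard [0.564  0.2313 0.0345] 0.64
wrist hook_left [0.5638 0.2575 0.0452] 0.72
wrist hook_right [0.5537 0.1973 0.0495] 0.5
30.9
```

View pics/end.png

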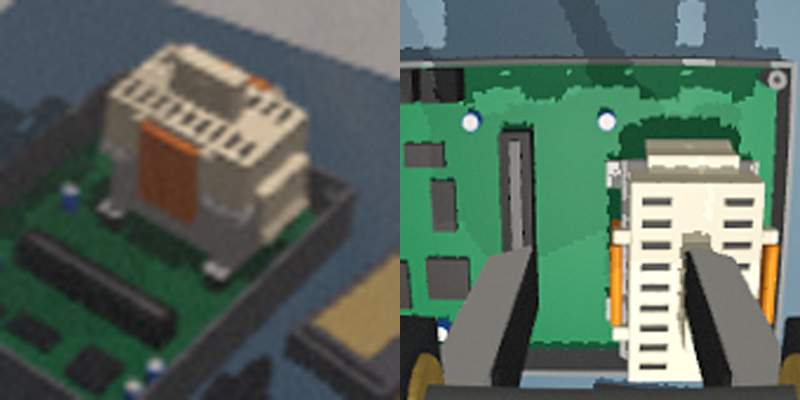

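View pics/scene_end.png

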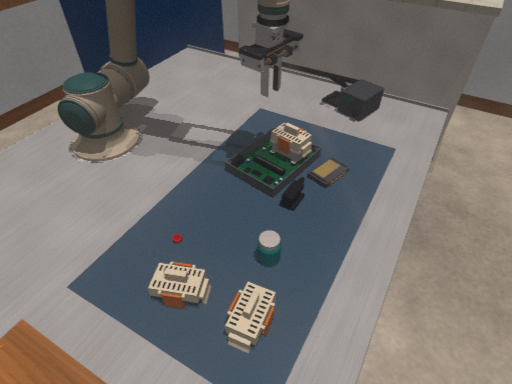

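The guard sits level and square on the supply, with the gripper clear. The networks put its hood edge at about (0.560, 0.230, 0.052–0.054), against the rim at (0.559, 0.230, 0.056). The jar (269,247), button (177,238), cartridge (329,172), anvil (293,193) and both look-alikes are where they were. Handing in.

```bash
python3 -c "
from h import *
r.sign_off(); print(telemetry.current_t())"
```

```text
the job is handed in; nothing more can be done
the job is handed in; nothing more can be done
```

The guard is back on the power supply, clipped on both sides and fully home. I handed the job in at about 31 s of the 51 s allowed. I took the leftmost of the three look-alikes, at top-view pixel (322,207).

- **Click and force:** The push peaked at 17.2 N, dropped to 7.1 N at the click, then rose again. I pressed on to 16.5 N and felt no second click. No reading, taken every 0.5 mm of travel, came above 17.2 N, against the 25 N limit.
- **Latch check:** Lifting gently, the catches took the load after 1.5 mm with no sideways moment, so both arms hold. I then pressed it back down to 7.7 N and let go.
- **Final pictures:** The guard sits square on the rim, the gripper is clear, and the jar, button cap, cartridge, anvil and both look-alikes have not moved.
- **What disagreed:** The networks put the hood edge 50 to 54 mm up, a few mm under the 56 mm rim and mostly within their 4 mm accuracy. The click also came about 4 mm earlier in travel than I would expect from the mount stiffness. I could not explain that, but the unloaded height after the click (hood edge at 56 mm) and the tug both showed it home.

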